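# Crack the stuck desiccator lid and hold it ajar

## Task

The desiccator with the cooled crucibles has sealed itself tight. Swing both clamps fully off the lid with the lid still shut, then take the lid by its blue handle, pull until the sticky gasket lets go, and hold the lid slightly open, its front edge about 40 mm above where it rests, without letting it fly up on the way. Keep it still there for at least two seconds so that air bleeds in gently, finish while still holding it ajar, and leave the wash bottle, jar and crucible beside it alone.

Things in the scene. Friction and masses are not known exactly. Their poses are not given: they have to be found in the camera images.
- desiccator: Heavy fixed bench desiccator: clear acrylic box on a grey base, 220 mm deep (its x), 260 mm wide (its y); black gasket on the rim, its top 144 mm above the work surface. Origin: centre of its underside, on the work surface. Front (round dial) faces its own -x, roughly towards the robot; z up. Place varies, turned up to 0.3 rad. White crucibles inside, under the lid.
- lid (a joint): Angle of the clear hinged lid (8 mm thick, 0.4 to 0.75 kg), rad: 0 shut, grows as the front edge rises (220 mm from the hinge: 40 mm up at 0.18 rad). Freeing it from the gasket takes about 9 to 21 N straight up at the handle, felt in the first 1 to 2 mm, fading to none by 7 mm; then only its weight (2 to 4 N at the handle). Let go, it falls shut. A clamp lying over it blocks it.
- lid_handle (a point): Middle of the lid's blue handle: a round level bar, 12 mm thick, along the desiccator's y, on two posts 110 mm apart; its axis 34 mm above the lid's top face, 25 mm behind the lid's front edge. Lid shut: 186 mm above the work surface, 85 mm in front of the desiccator's centre. Moves with the lid. Axes: x to the rear along the lid, z square to the lid.
- lid_hinge (a point): Point on the lid's hinge line, midway along it, at the rear upper edge of the desiccator (144 mm above the work surface, 110 mm behind the desiccator's centre).
- clamp_left (a joint): Angle of the left clamp (desiccator +y side), rad: level steel arm, 14 x 6 mm, 1.5 mm above the lid, upright pivot beside the lid at desiccator x -25, y +148 mm. At 0 it points inward over the lid (desiccator -y); grows as it swings to the front (desiccator -x); 1.57: along the side, off the lid; stop at 1.75. Starts at 0 to 0.3. Stiff (2 to 3 N at the pin), stays where left.
- clamp_left_pin (a point): On the axis of the left clamp's upright red grip pin, 14 mm diameter, 36 mm tall, 42 mm from the pivot; this point is 24 mm above the arm's top face and 12 mm below the pin's top (183 mm above the work surface).
- clamp_right (a joint): Angle of the right clamp (desiccator -y side), mirror image of the left: pivot at desiccator x -25, y -148 mm; at 0 it points inward (desiccator +y) and it too grows as it swings to the front (desiccator -x); 1.57: off the lid; stop at 1.75. Starts at 0 to 0.3.
- clamp_right_pin (a point): On the axis of the right clamp's red grip pin, as on the left.
- wash_bottle: White bottle with a blue cap, 64 mm diameter, 165 mm tall, loose, to the left or right of the desiccator, at least 260 mm from its centre. Origin: centre of its underside. Not to be disturbed.
- sample_jar: Amber jar with a black cap, 56 mm diameter, 75 mm tall, loose, on the other side. Origin: centre of its underside. Not to be disturbed.
- crucible: Empty white porcelain crucible, 44 mm across, 36 mm tall, loose, close to the desiccator's left side (its +y). Origin: centre of its underside. Not to be disturbed.

How it is judged:
By the outcome, as a careful person would: the job done as asked, in the order asked, and still so for the second after the job is handed in, while the arm keeps its last pose, push and grip.
It also fails if it takes over 58 s, if anything falls off the work surface, if the arm or the gripper's body presses on something with over 40 N, if the wrist force passes 120 N, or if a joint passes its speed limit or range.

## Robot

A 6-joint arm with a two-finger parallel gripper is mounted at the origin on the work surface. World frame = base frame: x ahead of the robot, y to its left, z up, the work surface at z = 0. Lengths are in mm, angles in degrees, forces in N, time in s.
With the tool pointing down it reaches from about 300 to 850 mm from the base axis. Payload 4.2 kg.
Tool frame: the origin (TCP) lies midway between the tips of the shut fingers; the grasp point (between the pads) lies 19 mm behind it (env.grip_depth is the distance from the TCP to the grasp point, in mm); z points along the fingers, y is the line along which they close (so a half turn about z gives the same grasp; the last joint's range is limited). The gripper opens to 91 mm and grips with 3 to 60 N. Pads are 32 mm wide; open, the fingers measure 118 mm over their backs; the gripper's body (76 mm by 178 mm) begins 60 mm behind the grasp point.
Start: joints at [63.484, 18.312, 89.639, -0, 72.044, -1.146], TCP at [246.375, 519.56, 213.976] pointing down, gripper open.
Joint ranges: [-177.97, 177.97], [-48.28, 115.42], [12.27, 149.76], [-77.06, 257.06], [2.81, 150.46], [-146.56, 146.56]. Speed limits (degrees/s): [147.25, 147.25, 180, 180, 180, 180].

## Interface

Orientations are given as [roll, pitch, yaw] about the fixed x, y, z axes, in that order (R = Rz(yaw) Ry(pitch) Rx(roll)).
In Python, from workcell import env, eyes gives the robot as it stands.
- The arm moves only by the tool send_rows, never from a script. Its argument "motion" is a list of rows, each a list of 7 numbers: the shift along the world's x, y, z normalised to -1 to 1, where 1 is 0.5 m, then the turn, a rotation vector about the world's x, y, z normalised to -1 to 1, where 1 is 60 degrees, then the opening, from -1 (shut) to 1 (fully open). A call has 1 to 20 rows; each row is the pose to reach, as a shift and turn from the pose commanded when the call began; what a row does not reach only later rows make up. A row lasts 1/8 s, in which the tool goes at most 62.5 mm and 10.7 degrees, less where a joint would pass 70% of its speed; a pose out of reach is approached as far as the arm can. A call with a number of a shift or a turn outside -1 to 1 is refused whole. A call with a gripper value outside its range is refused whole. The fingers move at their own pace and stop on an object; "squeeze" is the grip in N (left out, the last holds). Time passes only in rows, so rows that repeat a pose let the fingers close. It gives the time, the measured TCP pose, the force, the opening and the grip force at its end, in the units of the state.
- env.state(): the state, without advancing time (a new reading comes with each control period).
- eyes.grab_frame(name): name is "scene" or "top"; returns a dict with "pixels" (400x640x3 uint8, red, green, blue), "depth" (400x640 float32, mm along the optical axis (not along the pixel's ray), 0 where there is no reading), "fx", "fy", "cx", "cy" (pixels), "distortion" ([k1, k2, p1, p2, k3] as OpenCV has them; the pictures are not rectified), "R" (3x3) and "t" (3): a world point X has camera coordinates R X + t. Camera axes: x right, y down, z forward; pixel columns grow to the right and rows downward; lengths in mm; the calibration is good to about 2 mm. A picture is of the moment at which its call begins.
- env.job_done(): hands the job in; it is judged then, once.
The state is a dict: "time_s": time; "qpos": joint angles; "qvel": joint speeds; "effort": joint torques, N m; "ee_pos": TCP position; "ee_rot": TCP orientation; "force": force on the tool from outside, world axes, zero at the start; "torque": the same for the moment, N m; "gripper_width": finger opening in mm; "gripper_force": force on a finger pad.
Only numpy, scipy, OpenCV 4.12 (cv2) and the standard library are available. Lean on these libraries where they do the work, as an engineer would, in place of code of your own. Each camera call takes 0.05 s, during which the arm holds its last target. There are 200 camera calls.

## Working session

There is one attempt and no reset: what is moved stays moved. The work goes in short steps, Python scripts to look and compute and a tool call to move; the robot and the scene stay as the last step left them, time stands still between calls to the robot, and variables do not carry over. Pictures are saved under pics/ and viewed, at most 10 in all, crops included, and the job is handed in when it is done.

Besides the shell and the picture viewer there is one more tool, called after "Request:" as name(argument=value, ...), one argument or row to a line, values as JSON. send_rows: Moves the arm, as the interface text tells. Its arguments: {"type":"object","properties":{"motion":{"type":"array"},"squeeze":{"type":"number"}},"required":["motion"]}

```bash
ls; mkdir -p pics
python3 - <<'E'
from workcell import env, eyes
import cv2,numpy as np
for n in("scene","top"):
    f=eyes.grab_frame(n); cv2.imwrite(f"pics/{n}0.png",f["pixels"][:,:,::-1]); np.savez(f"{n}0.npz",**f)
    print(n,f["fx"],f["cx"],f["cy"],f["distortion"],np.round(-f["R"].T@f["t"],0),np.round(f["R"],2).tolist())
print(env.state())
E
```

```text
pics
scene 397.885483508988 319.7897951066476 198.78726275782972 [-0.02716467  0.          0.          0.          0.        ] [1053.  231.  845.] [[-0.42, 0.91, 0.01], [0.73, 0.34, -0.59], [-0.54, -0.24, -0.81]]
top 400.75377131653465 317.3967529681591 198.00299030370797 [0.00690341 0.         0.         0.         0.        ] [ 382.   45. 1040.] [[-0.15, -0.99, -0.0], [-0.96, 0.15, -0.24], [0.23, -0.04, -0.97]]
{'time_s': 0.1, 'qpos': array([ 6.34830748e+01,  1.83480738e+01,  8.96971525e+01, -5.64089024e-04,
        7.20439045e+01, -1.14433084e+00]), 'qvel': array([ 0.05005056, -0.12195969, -0.15146299, -0.0800835 , -0.05240343,
       -0.10011005]), 'effort': array([ 9.96375820e-04, -4.13331413e+01, -2.32509953e+01,  7.28087663e-02,
        4.21739789e-02, -7.08652601e-05]), 'ee_pos': array([246.18389812, 519.15447549, 213.21872945]), 'ee_rot': array([-1.79910876e+02, -1.24379639e-03,  1.54627579e+02]), 'force': array([ 0.72673442,  0.25236635, -0.34524031]), 'torque': array([ 0.02911568, -0.01119457,  0.0318857 ]), 'gripper_force': 0.0, 'gripper_width': 91.03703712848188}
```

View pics/top0.png

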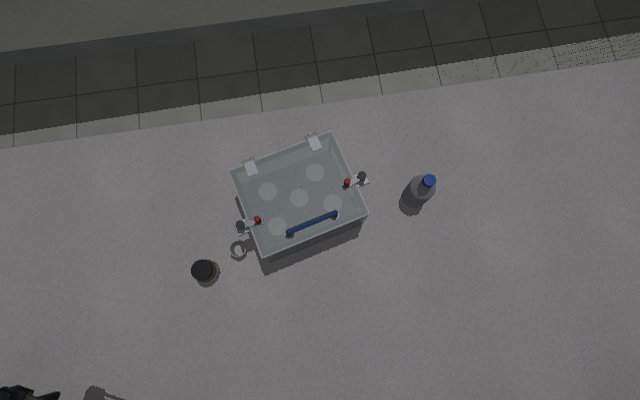

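View pics/scene0.png

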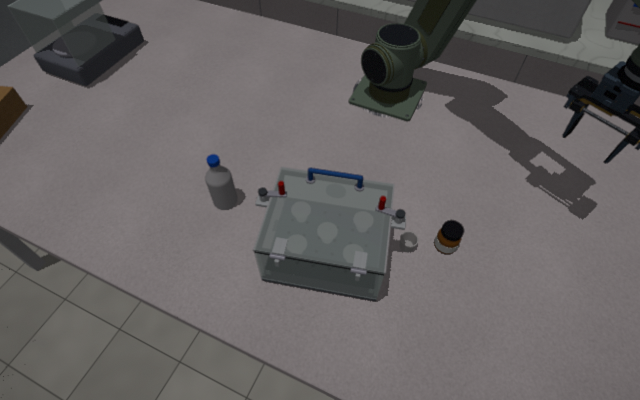

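The top view shows the blue handle from (288,232) to (337,214), with red pins at (257,219) on the left and (347,182) on the right. The crucible is at (239,248), the jar at (204,270) and the bottle at (425,188). The scene view shows the same layout, with the pins at (281,187) and (382,203).

```bash
cat > h.py <<'E'
import cv2,numpy as np
def K(f): return np.array([[f["fx"],0,f["cx"]],[0,f["fy"],f["cy"]],[0,0,1.]])
def ray(f,px):
    u=cv2.undistortPoints(np.array(px,float).reshape(-1,1,2),K(f),np.array(f["distortion"]).ravel()).reshape(-1,2)
    d=np.c_[u,np.ones(len(u))]@f["R"]; return -f["R"].T@f["t"],d/np.linalg.norm(d,axis=1)[:,None]
def plane(f,px,z):
    c,d=ray(f,px); return c+d*((z-c[2])/d[:,2])[:,None]
def tri(f,p,g,q):
    c,d=ray(f,p);e,k=ray(g,q);d=d[0];k=k[0]
    s=np.linalg.lstsq(np.c_[d,-k],e-c,rcond=None)[0]; a=c+s[0]*d;b=e+s[1]*k
    return (a+b)/2,np.linalg.norm(a-b)
def mask(f,col):
    p=f["pixels"].astype(int);r,g,b=p[...,0],p[...,1],p[...,2]
    return ((r>g+50)&(r>b+50) & (g<r*0.4) if col=="red" else (b>r+35)&(b>g+25)).astype(np.uint8)
def blobs(f,col,mn=12):
    n,l,s,c=cv2.connectedComponentsWithStats(mask(f,col)); 
    return [(s[i,4],c[i],np.argwhere(l==i)[:,::-1]) for i in range(1,n) if s[i,4]>=mn]
E
python3 - <<'E'
from h import *
F={n:dict(np.load(f"{n}0.npz")) for n in("scene","top")}
for n,f in F.items():
    for c in("red","blue"):
        for a,ce,p in blobs(f,c):
            r=cv2.minAreaRect(p.astype(np.float32)); print(n,c,a,ce.round(1),np.round(r[0],1),np.round(r[1],1),round(r[2],1))
            for z in (183,186): print("   ",z,plane(f,[ce],z)[0].round(1))
S,T=F["scene"],F["top"]
sr=sorted(blobs(S,"red"),key=lambda b:b[1][0]); tr=sorted(blobs(T,"red"),key=lambda b:-b[1][0])
for a,b in zip(sr,tr): print(tri(S,a[1],T,b[1]))
E
```

```text
scene red 41 [280.6 186.3] [280.5 187. ] [12.  5.] 90.0
    183 [614.5 -56.5 183. ]
    186 [616.5 -55.1 186. ]
scene red 52 [381.9 201.8] [381.4 201.9] [ 5.1 12.3] 18.4
    183 [562.6 151.3 183. ]
    186 [564.8 151.7 186. ]
scene blue 128 [212.6 160.1] [212.5 160. ] [12. 11.] 90.0
    183 [ 612.8 -228.1  183. ]
    186 [ 614.8 -226.   186. ]
scene blue 215 [334.8 173.4] [335.1 173.5] [54.6  4.4] 8.1
    183 [533.8  33.5 183. ]
    186 [536.2  34.4 186. ]
top blue 128 [429.1 179.7] [429. 180.] [12. 12.] 90.0
    183 [ 592.  -239.2  183. ]
    186 [ 591.3 -238.2  186. ]
top blue 191 [311.1 221.7] [311.1 221.8] [ 3.6 54.2] 67.8
    183 [538.5  34.3 183. ]
    186 [538.   34.4 186. ]
```

Run:
```python
from h import *
import h
F={n:dict(np.load(f"{n}0.npz")) for n in("scene","top")}
h.mask=lambda f,c,o=h.mask:(lambda p:((p[...,0]>1.8*p[...,1])&(p[...,0]>1.8*p[...,2])&(p[...,0]>50)).astype(np.uint8))(f["pixels"].astype(int)) if c=="red" else o(f,c)
S,T=F["scene"],F["top"]
sr=[b for b in blobs(S,"red",8) if b[1][0]<400 and b[1][0]>250]; tr=[b for b in blobs(T,"red",8) if 180<b[1][1]<230]
for b in sr+tr: print(b[0],b[1].round(1))
sr.sort(key=lambda b:b[1][0]); tr.sort(key=lambda b:-b[1][0])
for a,b in zip(sr,tr): print("pin",tri(S,a[1],T,b[1]), plane(T,[b[1]],183)[0])
for f in(T,S):
    hb=max(blobs(f,"blue"),key=lambda b:b[0]); P=plane(f,hb[2],186)[:,:2]; m=P.mean(0)
    u=np.linalg.svd(P-m)[2][0]; u*=np.sign(u[1]); s=(P-m)@u
    print("handle",m,"yaw",np.degrees(np.arctan2(-u[0],u[1])),s.min(),s.max(), m+u*(s.min()+s.max())/2)
yaw=None
```

```text
59 [280.6 186.8]
71 [381.9 202.3]
25 [346.7 181.1]
28 [256.5 218.5]
pin (array([616.42715864, -56.47787643, 183.55754452]), np.float64(2.2126462281876127)) [616.9843337 -57.5988309 183.       ]
pin (array([563.81390894, 151.18619746, 182.64495673]), np.float64(1.0678643200287636)) [563.86310516 150.62178162 183.        ]
handle [538.02920693  34.25243026] yaw 13.75357828970091 -58.847212285386675 58.519572297742336 [538.06815457  34.09330744]
handle [536.22463305  34.22099082] yaw 13.809737328497846 -58.55677258481904 59.34646101439169 [536.13038433  34.60442156]
```

Request:
send_rows(
  motion=[
    [0.635,-0.737,0.03,0,0,-0.99,0.1],
    [0.635,-0.737,0.03,0,0,-0.99,0.1],
    [0.635,-0.737,0.03,0,0,-0.99,0.1],
    [0.635,-0.737,0.03,0,0,-0.99,0.1],
    [0.635,-0.737,0.03,0,0,-0.99,0.1],
    [0.635,-0.737,0.03,0,0,-0.99,0.1],
    [0.635,-0.737,0.03,0,0,-0.99,0.1],
    [0.635,-0.737,0.03,0,0,-0.99,0.1],
    [0.635,-0.737,0.03,0,0,-0.99,0.1],
    [0.635,-0.737,0.03,0,0,-0.99,0.1],
    [0.635,-0.737,0.03,0,0,-0.99,0.1],
    [0.635,-0.737,0.03,0,0,-0.99,0.1],
  ],
  squeeze=10,
)

```text
time_s: 1.6
ee_pos: [563.2, 152.1, 229.1]
ee_rot: [180.0, -0.0, 95.3]
force: [-0.7, -0.2, 0.6]
gripper_width: 50.1
gripper_force: 0.0
```

Request:
send_rows(
  motion=[
    [0,0,-0.03,0,0,0,0.1],
    [0,0,-0.06,0,0,0,0.1],
    [0,0,-0.09,0,0,0,0.1],
    [0,0,-0.118,0,0,0,0.1],
    [0,0,-0.118,0,0,0,0.1],
    [0,0,-0.118,0,0,0,-0.8],
    [0,0,-0.118,0,0,0,-0.8],
    [0,0,-0.118,0,0,0,-0.8],
    [0,0,-0.118,0,0,0,-0.8],
    [0,0,-0.118,0,0,0,-0.8],
  ],
  squeeze=10,
)

```text
time_s: 2.85
ee_pos: [563.2, 150.7, 170.2]
ee_rot: [-179.9, 0.0, 95.2]
force: [-3.3, -1.1, 2.5]
gripper_width: 13.7
gripper_force: 10.0
```

Run:
```python
import numpy as np
a=np.radians(13.8);R=np.array([[np.cos(a),-np.sin(a)],[np.sin(a),np.cos(a)]])
for side,th0 in((1,.156),(-1,.12)):
    p=lambda t:R@(42*np.array([-np.sin(t),-side*np.cos(t)]))
    ths=np.linspace(th0,1.64,21); print(side)
    for b in(0,10):
        for k in range(b+1,b+11):
            d=(p(ths[k])-p(ths[b]))/500; print([round(float(d[0]),4),round(float(d[1]),4),0,0,0,round(-side*np.degrees(ths[k]-ths[b])/60,3),-0.8],end=", ")
        print()
```

```text
1
[-0.0062, -0.0003, 0, 0, 0, np.float64(-0.071), -0.8], [-0.0125, -0.0001, 0, 0, 0, np.float64(-0.142), -0.8], [-0.0187, 0.0005, 0, 0, 0, np.float64(-0.213), -0.8], [-0.0248, 0.0016, 0, 0, 0, np.float64(-0.283), -0.8], [-0.0308, 0.0031, 0, 0, 0, np.float64(-0.354), -0.8], [-0.0367, 0.0051, 0, 0, 0, np.float64(-0.425), -0.8], [-0.0425, 0.0075, 0, 0, 0, np.float64(-0.496), -0.8], [-0.048, 0.0103, 0, 0, 0, np.float64(-0.567), -0.8], [-0.0534, 0.0136, 0, 0, 0, np.float64(-0.638), -0.8], [-0.0584, 0.0172, 0, 0, 0, np.float64(-0.709), -0.8], 
[-0.0048, 0.004, 0, 0, 0, np.float64(-0.071), -0.8], [-0.0093, 0.0083, 0, 0, 0, np.float64(-0.142), -0.8], [-0.0134, 0.013, 0, 0, 0, np.float64(-0.213), -0.8], [-0.0172, 0.0179, 0, 0, 0, np.float64(-0.283), -0.8], [-0.0206, 0.0231, 0, 0, 0, np.float64(-0.354), -0.8], [-0.0236, 0.0286, 0, 0, 0, np.float64(-0.425), -0.8], [-0.0262, 0.0342, 0, 0, 0, np.float64(-0.496), -0.8], [-0.0284, 0.0401, 0, 0, 0, np.float64(-0.567), -0.8], [-0.0302, 0.0461, 0, 0, 0, np.float64(-0.638), -0.8], [-0.0315, 0.0522, 0, 0, 0, np.float64(-0.709), -0.8], 
-1
[-0.0059, -0.0
[... 356 characters left out ...]
.8], [-0.0396, -0.031, 0, 0, 0, np.float64(0.581), -0.8], [-0.043, -0.0364, 0, 0, 0, np.float64(0.653), -0.8], [-0.046, -0.0421, 0, 0, 0, np.float64(0.726), -0.8], 
[-0.0026, -0.0058, 0, 0, 0, np.float64(0.073), -0.8], [-0.0047, -0.0119, 0, 0, 0, np.float64(0.145), -0.8], [-0.0063, -0.018, 0, 0, 0, np.float64(0.218), -0.8], [-0.0075, -0.0243, 0, 0, 0, np.float64(0.29), -0.8], [-0.0082, -0.0307, 0, 0, 0, np.float64(0.363), -0.8], [-0.0084, -0.037, 0, 0, 0, np.float64(0.435), -0.8], [-0.0081, -0.0434, 0, 0, 0, np.float64(0.508), -0.8], [-0.0073, -0.0498, 0, 0, 0, np.float64(0.581), -0.8], [-0.0061, -0.056, 0, 0, 0, np.float64(0.653), -0.8], [-0.0044, -0.0622, 0, 0, 0, np.float64(0.726), -0.8],
```

Request:
send_rows(
  motion=[
    [-0.006,0,0,0,0,-0.07,-0.8],
    [-0.0125,0,0,0,0,-0.14,-0.8],
    [-0.0187,0.0005,0,0,0,-0.21,-0.8],
    [-0.025,0.0016,0,0,0,-0.28,-0.8],
    [-0.031,0.003,0,0,0,-0.355,-0.8],
    [-0.0367,0.005,0,0,0,-0.425,-0.8],
    [-0.0425,0.0075,0,0,0,-0.495,-0.8],
    [-0.048,0.0103,0,0,0,-0.567,-0.8],
    [-0.0534,0.0136,0,0,0,-0.638,-0.8],
    [-0.0584,0.0172,0,0,0,-0.71,-0.8],
    [-0.0584,0.0172,0,0,0,-0.71,-0.8],
  ],
)

```text
time_s: 4.22
ee_pos: [534.3, 158.7, 170.2]
ee_rot: [180.0, 0.1, 52.7]
force: [-2.6, -4.2, 3.8]
gripper_width: 13.5
gripper_force: 10.0
```

Request:
send_rows(
  motion=[
    [-0.0048,0.004,0,0,0,-0.07,-0.8],
    [-0.0093,0.0083,0,0,0,-0.14,-0.8],
    [-0.0134,0.013,0,0,0,-0.21,-0.8],
    [-0.0172,0.018,0,0,0,-0.283,-0.8],
    [-0.0206,0.023,0,0,0,-0.354,-0.8],
    [-0.0236,0.0286,0,0,0,-0.425,-0.8],
    [-0.0262,0.0342,0,0,0,-0.496,-0.8],
    [-0.0284,0.04,0,0,0,-0.567,-0.8],
    [-0.03,0.046,0,0,0,-0.638,-0.8],
    [-0.0315,0.0522,0,0,0,-0.71,-0.8],
    [-0.0315,0.0522,0,0,0,-0.71,-0.8],
  ],
)

```text
time_s: 5.6
ee_pos: [517.6, 185.2, 170.1]
ee_rot: [180.0, 0.2, 10.1]
force: [-5.8, -4.0, 5.2]
gripper_width: 13.6
gripper_force: 10.0
```

Request:
send_rows(
  motion=[
    [0,0,0,0,0,0,-0.1],
    [0,0,0,0,0,0,-0.1],
    [0,0,0,0,0,0,-0.1],
    [0,0,0.06,0,0,0,-0.1],
    [0,0,0.12,0,0,0,0.1],
    [0,0,0.12,0,0,0,0.1],
    [0.195,-0.486,0.12,0,0,0.967,0.1],
    [0.195,-0.486,0.12,0,0,0.967,0.1],
    [0.195,-0.486,0.12,0,0,0.967,0.1],
    [0.195,-0.486,0.12,0,0,0.967,0.1],
    [0.195,-0.486,0.12,0,0,0.967,0.1],
    [0.195,-0.486,0.12,0,0,0.967,0.1],
    [0.195,-0.486,0.12,0,0,0.967,0.1],
  ],
)

```text
time_s: 7.22
ee_pos: [616.0, -57.6, 228.3]
ee_rot: [-179.9, 0.0, 67.9]
force: [-0.1, 0.5, -0.4]
gripper_width: 50.2
gripper_force: 0.0
```

Request:
send_rows(
  motion=[
    [0,0,0,0,0,0.71,0.1],
    [0,0,0,0,0,0.71,0.1],
    [0,0,0,0,0,0.71,0.1],
    [0,0,0,0,0,0.71,0.1],
    [0,0,0,0,0,0.71,0.1],
    [0,0,0,0,0,0.71,0.1],
  ],
)

```text
time_s: 7.98
ee_pos: [616.3, -56.8, 229.6]
ee_rot: [-180.0, -0.0, 110.5]
force: [-0.4, 0.0, -0.0]
gripper_width: 49.9
gripper_force: 0.0
```

Run:
```python
from workcell import env, eyes
from h import *
f=eyes.grab_frame("scene"); g=eyes.grab_frame("top")
cv2.imwrite("pics/m1.png",np.vstack([f["pixels"][120:320,130:530,::-1],g["pixels"][80:280,180:580,::-1]]))
print(env.state()["ee_pos"],env.state()["force"])
```

```text
[616.37939453 -57.01425694 229.82459497] [-0.37327567  1.19701486 -0.1622981 ]
```

View pics/m1.png

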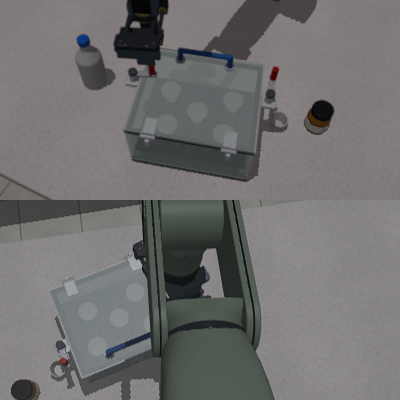

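The left clamp now lies along the side: in the upper crop its pin is at (274,75) and its pivot at (270,97). The gripper stands over the right pin at (151,70), and the crucible and jar have not moved.

Request:
send_rows(
  motion=[
    [0,0,-0.03,0,0,0,0.1],
    [0,0,-0.06,0,0,0,0.1],
    [0,0,-0.09,0,0,0,0.1],
    [0,0,-0.12,0,0,0,0.1],
    [0,0,-0.12,0,0,0,0.1],
    [0,0,-0.12,0,0,0,-0.8],
    [0,0,-0.12,0,0,0,-0.8],
    [0,0,-0.12,0,0,0,-0.8],
    [0,0,-0.12,0,0,0,-0.8],
    [0,0,-0.12,0,0,0,-0.8],
  ],
  squeeze=10,
)

```text
time_s: 9.32
ee_pos: [616.0, -57.3, 170.2]
ee_rot: [-180.0, -0.0, 110.7]
force: [-1.9, -0.1, 1.5]
gripper_width: 13.7
gripper_force: 10.0
```

Request:
send_rows(
  motion=[
    [-0.006,-0.0025,0,0,0,0.073,-0.8],
    [-0.0116,-0.0054,0,0,0,0.145,-0.8],
    [-0.017,-0.0087,0,0,0,0.218,-0.8],
    [-0.0222,-0.0125,0,0,0,0.29,-0.8],
    [-0.027,-0.0166,0,0,0,0.363,-0.8],
    [-0.0316,-0.021,0,0,0,0.435,-0.8],
    [-0.0358,-0.026,0,0,0,0.508,-0.8],
    [-0.0396,-0.031,0,0,0,0.58,-0.8],
    [-0.043,-0.0364,0,0,0,0.653,-0.8],
    [-0.046,-0.042,0,0,0,0.726,-0.8],
    [-0.046,-0.042,0,0,0,0.726,-0.8],
  ],
)

```text
time_s: 10.7
ee_pos: [593.8, -77.6, 170.3]
ee_rot: [179.9, 0.0, 154.2]
force: [0.2, 2.9, 1.5]
gripper_width: 13.7
gripper_force: 10.0
```

Request:
send_rows(
  motion=[
    [-0.0026,-0.0058,0,0,0,0.073,-0.8],
    [-0.0047,-0.012,0,0,0,0.145,-0.8],
    [-0.0063,-0.018,0,0,0,0.218,-0.8],
    [-0.0075,-0.0243,0,0,0,0.29,-0.8],
    [-0.0082,-0.0307,0,0,0,0.363,-0.8],
    [-0.0084,-0.037,0,0,0,0.435,-0.8],
    [-0.008,-0.0434,0,0,0,0.508,-0.8],
    [-0.0073,-0.0498,0,0,0,0.58,-0.8],
    [-0.006,-0.056,0,0,0,0.653,-0.8],
    [-0.0044,-0.0622,0,0,0,0.726,-0.8],
    [-0.0044,-0.0622,0,0,0,0.726,-0.8],
  ],
)

```text
time_s: 12.08
ee_pos: [592.0, -108.6, 170.2]
ee_rot: [180.0, 0.1, -162.3]
force: [1.7, 3.3, 1.4]
gripper_width: 14.0
gripper_force: 10.0
```

Request:
send_rows(
  motion=[
    [0,0,0,0,0,0,-0.1],
    [0,0,0,0,0,0,-0.1],
    [0,0,0,0,0,0,-0.1],
    [0,0,0.06,0,0,0,-0.1],
    [0,0,0.13,0,0,0,0.1],
    [0,0,0.13,0,0,0,0.1],
    [-0.107,0.287,0.13,0,0,-0.9,0.1],
    [-0.107,0.287,0.13,0,0,-0.9,0.1],
    [-0.107,0.287,0.13,0,0,-0.9,0.1],
    [-0.107,0.287,0.13,0,0,-0.9,0.1],
    [-0.107,0.287,0.13,0,0,-0.9,0.1],
    [-0.107,0.287,0.13,0,0,-0.9,0.1],
  ],
)

```text
time_s: 13.58
ee_pos: [537.1, 34.1, 233.9]
ee_rot: [-179.9, -0.1, 143.8]
force: [-1.2, -0.3, 0.3]
gripper_width: 50.3
gripper_force: 0.0
```

Request:
send_rows(
  motion=[
    [0,0,0,0,0,-0.665,0.1],
    [0,0,0,0,0,-0.665,0.1],
    [0,0,0,0,0,-0.665,0.1],
    [0,0,0,0,0,-0.665,0.1],
    [0,0,0,0,0,-0.665,0.1],
    [0,0,0,0,0,-0.665,0.1],
  ],
)

```text
time_s: 14.32
ee_pos: [537.6, 34.0, 234.6]
ee_rot: [-180.0, -0.0, 104.0]
force: [0.3, -0.8, 0.0]
gripper_width: 50.1
gripper_force: 0.0
```

Run:
```python
from workcell import env, eyes
from h import *
f=eyes.grab_frame("scene")
cv2.imwrite("pics/m2.png",cv2.resize(f["pixels"][120:320,170:470,::-1],None,fx=2,fy=2))
s=env.state();print(s["ee_pos"],s["ee_rot"],s["force"])
```

```text
[537.61197194  34.05835817 234.73006553] [-1.79978877e+02 -3.41971407e-03  1.03992360e+02] [ 0.31636497 -0.23811059 -0.34126772]
```

View pics/m2.png

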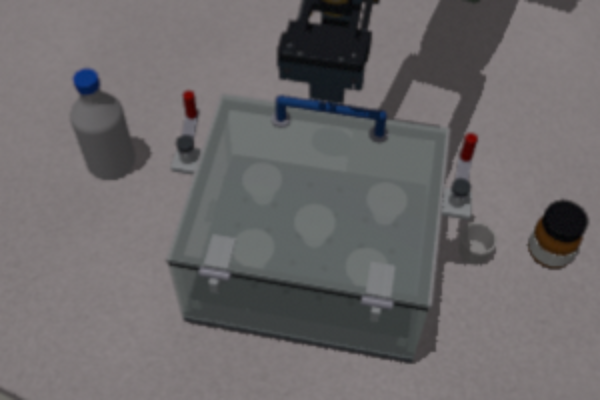

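Both clamps are off the lid: in this crop the right pin is at (190,105) and the left at (469,148), each lying along its side. The handle, from (280,103) to (383,125), sits under the gripper, and the lid is shut.

Request:
send_rows(
  motion=[
    [0,0,-0.04,0,0,0,0.1],
    [0,0,-0.07,0,0,0,0.1],
    [0,0,-0.1,0,0,0,0.1],
    [0,0,-0.12,0,0,0,0.1],
    [0,0,-0.136,0,0,0,0.1],
    [0,0,-0.136,0,0,0,0.1],
    [0,0,-0.136,0,0,0,-0.85],
    [0,0,-0.136,0,0,0,-0.85],
    [0,0,-0.136,0,0,0,-0.85],
    [0,0,-0.136,0,0,0,-0.85],
    [0,0,-0.136,0,0,0,-0.85],
    [0,0,-0.136,0,0,0,-0.85],
  ],
  squeeze=45,
)

```text
time_s: 15.88
ee_pos: [536.3, 33.8, 167.0]
ee_rot: [-179.8, -0.0, 103.9]
force: [-5.4, -0.9, 4.8]
gripper_width: 11.1
gripper_force: 45.0
```

Run:
```python
import numpy as np
a=np.radians(13.8)
def T(t,t0=0):
    f=lambda t:np.array([-195*np.cos(t)+(42-19)*np.sin(t),195*np.sin(t)+(42-19)*np.cos(t)])
    d=f(t)-f(t0); k=np.degrees(t-t0)/60
    return np.round([d[0]*np.cos(a)/500,d[0]*np.sin(a)/500,d[1]/500,-np.sin(a)*k,np.cos(a)*k],4).tolist()
for t in np.arange(.003,.19,.003).round(3): print(t,T(t))
```

```text
0.003 [0.0001, 0.0, 0.0012, -0.0007, 0.0028]
0.006 [0.0003, 0.0001, 0.0023, -0.0014, 0.0056]
0.009 [0.0004, 0.0001, 0.0035, -0.0021, 0.0083]
0.012 [0.0006, 0.0001, 0.0047, -0.0027, 0.0111]
0.015 [0.0007, 0.0002, 0.0058, -0.0034, 0.0139]
0.018 [0.0009, 0.0002, 0.007, -0.0041, 0.0167]
0.021 [0.001, 0.0003, 0.0082, -0.0048, 0.0195]
0.024 [0.0012, 0.0003, 0.0093, -0.0055, 0.0223]
0.027 [0.0013, 0.0003, 0.0105, -0.0062, 0.025]
0.03 [0.0015, 0.0004, 0.0117, -0.0068, 0.0278]
0.033 [0.0017, 0.0004, 0.0128, -0.0075, 0.0306]
0.036 [0.0019, 0.0005, 0.014, -0.0082, 0.0334]
0.039 [0.002, 0.0005, 0.0152, -0.0089, 0.0362]
0.042 [0.0022, 0.0005, 0.0163, -0.0096, 0.0389]
0.045 [0.0024, 0.0006, 0.0175, -0.0103, 0.0417]
0.048 [0.0026, 0.0006, 0.0187, -0.0109, 0.0445]
0.051 [0.0028, 0.0007, 0.0198, -0.0116, 0.0473]
0.054 [0.003, 0.0007, 0.021, -0.0123, 0.0501]
0.057 [0.0032, 0.0008, 0.0221, -0.013, 0.0529]
0.06 [0.0034, 0.0008, 0.0233, -0.0137, 0.0556]
0.063 [0.0036, 0.0009, 0.0245, -0.0144, 0.0584]
0.066 [0.0038, 0.0009, 0.0256, -0.015, 0.0612]
0.069 [0.004, 0.001, 0.0268, -0.0157, 0.064]
0.072 [0.0042
[... 1183 characters left out ...]
106, 0.0026, 0.0566, -0.0335, 0.1363]
0.15 [0.0109, 0.0027, 0.0578, -0.0342, 0.1391]
0.153 [0.0112, 0.0028, 0.0589, -0.0349, 0.1419]
0.156 [0.0115, 0.0028, 0.06, -0.0355, 0.1447]
0.159 [0.0119, 0.0029, 0.0612, -0.0362, 0.1475]
0.162 [0.0122, 0.003, 0.0623, -0.0369, 0.1502]
0.165 [0.0125, 0.0031, 0.0634, -0.0376, 0.153]
0.168 [0.0128, 0.0031, 0.0646, -0.0383, 0.1558]
0.171 [0.0131, 0.0032, 0.0657, -0.039, 0.1586]
0.174 [0.0135, 0.0033, 0.0668, -0.0396, 0.1614]
0.177 [0.0138, 0.0034, 0.068, -0.0403, 0.1641]
0.18 [0.0141, 0.0035, 0.0691, -0.041, 0.1669]
0.183 [0.0145, 0.0036, 0.0702, -0.0417, 0.1697]
0.186 [0.0148, 0.0036, 0.0713, -0.0424, 0.1725]
0.189 [0.0151, 0.0037, 0.0725, -0.0431, 0.1753]
```

Request:
send_rows(
  motion=[
    [0.0001,0,0.0012,-0.0007,0.0028,0,-0.85],
    [0.0003,0.0001,0.0023,-0.0014,0.0056,0,-0.85],
    [0.0004,0.0001,0.0035,-0.0021,0.0083,0,-0.85],
    [0.0006,0.0001,0.0047,-0.0027,0.0111,0,-0.85],
    [0.0007,0.0002,0.0058,-0.0034,0.0139,0,-0.85],
    [0.0009,0.0002,0.007,-0.0041,0.0167,0,-0.85],
    [0.001,0.0003,0.0082,-0.0048,0.0195,0,-0.85],
    [0.0012,0.0003,0.0093,-0.0055,0.0223,0,-0.85],
    [0.0013,0.0003,0.0105,-0.0062,0.025,0,-0.85],
    [0.0015,0.0004,0.0117,-0.0068,0.0278,0,-0.85],
    [0.0017,0.0004,0.0128,-0.0075,0.0306,0,-0.85],
    [0.0019,0.0005,0.014,-0.0082,0.0334,0,-0.85],
    [0.002,0.0005,0.0152,-0.0089,0.0362,0,-0.85],
    [0.0022,0.0005,0.0163,-0.0096,0.0389,0,-0.85],
    [0.0024,0.0006,0.0175,-0.0103,0.0417,0,-0.85],
    [0.0026,0.0006,0.0187,-0.0109,0.0445,0,-0.85],
    [0.0028,0.0007,0.0198,-0.0116,0.0473,0,-0.85],
    [0.003,0.0007,0.021,-0.0123,0.05,0,-0.85],
    [0.0032,0.0008,0.0221,-0.013,0.0529,0,-0.85],
    [0.0034,0.0008,0.0233,-0.0137,0.0556,0,-0.85],
  ],
)

```text
time_s: 18.38
ee_pos: [537.9, 34.2, 178.5]
ee_rot: [-176.4, -0.0, 103.9]
force: [-6.5, -1.4, -1.9]
gripper_width: 10.8
gripper_force: 45.0
```

Run:
```python
from workcell import env, eyes
from h import *
f=eyes.grab_frame("scene")
cv2.imwrite("pics/m3.png",cv2.resize(f["pixels"][120:320,170:470,::-1],None,fx=2,fy=2))
s=env.state();print(s["ee_pos"],s["ee_rot"],s["force"])
```

```text
[537.95160109  34.22429562 178.56181161] [-1.76346084e+02 -1.18331274e-02  1.03868875e+02] [-6.71236667 -2.41408844 -0.30453312]
```

View pics/m3.png

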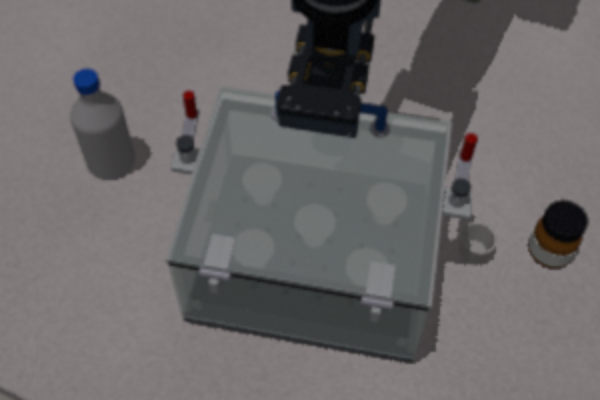

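The lid has come off the gasket and is following the hand. Its front corners rose from (222,95) to (221,89) and from (447,125) to (451,113).

Request:
send_rows(
  motion=[
    [0.0004,0.0001,0.0023,-0.0013,0.0056,0,-0.85],
    [0.0008,0.0002,0.0046,-0.0027,0.0112,0,-0.85],
    [0.0012,0.0003,0.0069,-0.0041,0.0167,0,-0.85],
    [0.0017,0.0004,0.0093,-0.0054,0.0223,0,-0.85],
    [0.0021,0.0006,0.0116,-0.0068,0.0279,0,-0.85],
    [0.0026,0.0007,0.0139,-0.0082,0.0334,0,-0.85],
    [0.0031,0.0008,0.0162,-0.0095,0.039,0,-0.85],
    [0.0036,0.0009,0.0185,-0.0109,0.0446,0,-0.85],
    [0.0041,0.0011,0.0208,-0.0123,0.0501,0,-0.85],
    [0.0047,0.0012,0.0231,-0.0136,0.0557,0,-0.85],
    [0.0052,0.0013,0.0253,-0.015,0.0612,0,-0.85],
    [0.0058,0.0015,0.0276,-0.0164,0.0668,0,-0.85],
    [0.0063,0.0016,0.0299,-0.0177,0.0724,0,-0.85],
    [0.0069,0.0017,0.0322,-0.0191,0.078,0,-0.85],
    [0.0075,0.0019,0.0345,-0.0205,0.0835,0,-0.85],
    [0.0081,0.002,0.0367,-0.0218,0.0891,0,-0.85],
    [0.0088,0.0022,0.039,-0.0232,0.0947,0,-0.85],
    [0.0094,0.0023,0.0413,-0.0246,0.1002,0,-0.85],
    [0.0101,0.0025,0.0435,-0.0259,0.1058,0,-0.85],
    [0.0107,0.0027,0.0458,-0.0273,0.1113,0,-0.85],
  ],
)

```text
time_s: 20.92
ee_pos: [543.3, 35.6, 201.5]
ee_rot: [-169.5, -0.0, 103.9]
force: [-7.7, -2.7, -2.0]
gripper_width: 10.6
gripper_force: 45.0
```

Run:
```python
from workcell import env, eyes
from h import *
f=eyes.grab_frame("scene")
cv2.imwrite("pics/m4.png",cv2.resize(f["pixels"][120:320,170:470,::-1],None,fx=2,fy=2))
s=env.state();p=s["ee_pos"];print(p,s["ee_rot"],s["force"],s["gripper_width"])
from scipy.spatial.transform import Rotation as R
g=p-19*R.from_euler("xyz",s["ee_rot"],degrees=True).apply([0,0,1]); print("grasp",g)
hinge=np.array([620+110*.9711,54.6+110*.2385,144]); d=g-hinge
x=d[0]*.9711+d[1]*.2385; print(x,d[2],"theta",np.arctan2(d[2],-x)-np.arctan2(42,195),np.hypot(x,d[2]))
```

```text
[543.40657854  35.55998957 201.6969442 ] [-1.69457062e+02 -1.67989902e-02  1.03866781e+02] [-7.15714432 -3.10812947 -1.00857393] 10.985354636713922
grasp [546.78304558  36.38786236 220.37618661]
-185.43549986095047 76.37618661220151 theta 0.17855731562384977 200.54836446628627
```

View pics/m4.png

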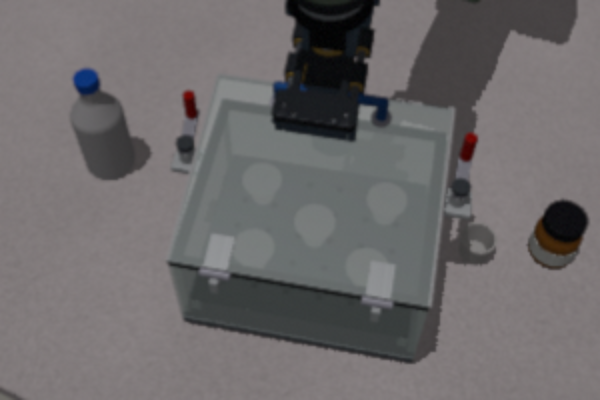

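The front corners are now at (217,77) and (455,104), clearly ajar, with nothing else disturbed. I'll hold still and check the corner height by ray.

Request:
send_rows(
  motion=[
    [0,0,0,0,0,0,-0.85],
    [0,0,0,0,0,0,-0.85],
    [0,0,0,0,0,0,-0.85],
    [0,0,0,0,0,0,-0.85],
    [0,0,0,0,0,0,-0.85],
    [0,0,0,0,0,0,-0.85],
    [0,0,0,0,0,0,-0.85],
    [0,0,0,0,0,0,-0.85],
    [0,0,0,0,0,0,-0.85],
    [0,0,0,0,0,0,-0.85],
    [0,0,0,0,0,0,-0.85],
    [0,0,0,0,0,0,-0.85],
    [0,0,0,0,0,0,-0.85],
    [0,0,0,0,0,0,-0.85],
    [0,0,0,0,0,0,-0.85],
    [0,0,0,0,0,0,-0.85],
    [0,0,0,0,0,0,-0.85],
    [0,0,0,0,0,0,-0.85],
    [0,0,0,0,0,0,-0.85],
    [0,0,0,0,0,0,-0.85],
  ],
)

```text
time_s: 23.48
ee_pos: [543.5, 35.6, 201.8]
ee_rot: [-169.5, -0.0, 103.9]
force: [-6.8, -2.1, -1.3]
gripper_width: 11.3
gripper_force: 45.0
```

Run:
```python
from workcell import env
from h import *
f=dict(np.load("scene0.npz"))
X=np.array([.9711,.2385,0]);Y=np.array([-.2385,.9711,0]);C=np.array([620,54.6,0])
for nm,y,px in(("L0",130,(447,125)),("L",130,(455,104)),("R0",-130,(222,95)),("R",-130,(217,77))):
    c,d=ray(f,[(170+px[0]/2,120+px[1]/2)]);d=d[0]
    # ray meets the lid's side plane (local y = +-130)
    P=c+d*((C+Y*y-c)@Y)/(d@Y); print(nm,(P-C)@X,P[2])
    for t in(0,.15,.18,.21):
        v=C+Y*y+X*(110-220*np.cos(t)+8*np.sin(t))+np.array([0,0,144+220*np.sin(t)+8*np.cos(t)])
        q=cv2.projectPoints(v,cv2.Rodrigues(f["R"])[0],f["t"],K(f),np.ravel(f["distortion"]))[0].ravel()
        print("   ",t,(q-[170,120])*2)
s=env.state(); print(s["time_s"],s["ee_pos"],s["force"])
```

```text
L0 -115.06140748836324 150.69615326823498
    0 [446.82095005 127.7591599 ]
    0.15 [451.27406742 111.44437617]
    0.18 [452.14562082 108.51662384]
    0.21 [453.00929953 105.71035409]
L -89.30388431531814 216.9894308258846
    0 [446.82095005 127.7591599 ]
    0.15 [451.27406742 111.44437617]
    0.18 [452.14562082 108.51662384]
    0.21 [453.00929953 105.71035409]
R0 -116.57710505927798 141.8665684408412
    0 [219.96247566  93.48759782]
    0.15 [216.978636    76.57211146]
    0.18 [216.23250745  73.49854632]
    0.21 [215.43523352  70.53758867]
R -106.23383934858956 184.17941299709207
    0 [219.96247566  93.48759782]
    0.15 [216.978636    76.57211146]
    0.18 [216.23250745  73.49854632]
    0.21 [215.43523352  70.53758867]
23.475 [543.48064618  35.58600715 201.81094862] [-6.84296924 -2.09813204 -1.25665823]
```

```bash
python3 -c "
from workcell import env
print(env.job_done())"
```

```text
the job is handed in; nothing more can be done
None
```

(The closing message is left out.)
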